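Hang the level gauge on the clip hook, scale outward

ROBOT

A 6-joint arm with a two-finger parallel gripper is mounted at the origin on a cart in front of the work surface, level with it; the furniture and walls round the work are solid. World frame = base frame: x ahead of the robot, y to its left, z up, the work surface at z = 0. Lengths are in m, angles in degrees, forces in N, time in s.
With the tool pointing down it reaches from about 0.4 to 0.825 m from the base axis. Payload 7 kg.
Tool frame: the origin (TCP) lies on the centre line of the jaws, within the pads' length; the fingertips stand 19 mm ahead of it and the grasp point (between the pads) is the TCP (r.tip_extent is the distance from the TCP to the fingertips, in m); z points along the fingers, y is the line along which they close (so a half turn about z gives the same grasp; the last joint's range is limited). The gripper opens to 88 mm and grips with 3 to 60 N. Pads are 19 mm wide; open, the fingers measure 130 mm over their backs; the gripper's body (78 mm by 193 mm) begins 47 mm behind the grasp point.
Start: joints at [90.247, 20.546, 0.682, 0, -70.136, -16.507], TCP at [0.189, 0.648, 0.246] pointing down, gripper open.
Joint ranges: [-176.03, 176.03], [-82.01, 121.73], [-58.28, 71.71], [-173.87, 95.51], [-174.79, -0.11], [-173.66, 173.66]. Speed limits (degrees/s): [136.94, 136.94, 172.46, 180, 180, 180].

INTERFACE

Orientations are given as [roll, pitch, yaw] about the fixed x, y, z axes, in that order (R = Rz(yaw) Ry(pitch) Rx(roll)).
In Python, from plant import r gives the robot as it stands. The module is installed in compiled form; this text tells all that it offers.
- The arm moves only by the tool jog_arm, never from a script. Its argument "deltas" is a list that holds one entry, the list of rows, each a list of 5 numbers: the opening, from -1 (shut) to 1 (fully open), then the shift along the world's x, y, z in cm, then the turn about the world's z in rad. In form: [[[claw, dx, dy, dz, turn], ...]]. A call has 1 to 8 rows; each row shifts and turns the commanded pose from where the row before left it; what a row does not reach is not made up. A row lasts 1/8 s, in which the tool goes at most 62.5 mm and 10.7 degrees, less where a joint would pass 70% of its speed; a pose out of reach is approached as far as the arm can. A call with a gripper value outside its range is refused whole. The fingers move at their own pace and stop on an object; "force" is the grip in N (left out, the last holds). Time passes only in rows, so rows that do not move let the fingers close. It gives the time, the measured TCP pose, the force, the opening and the grip force at its end, in the units of the state.
- r.get_state(): the state, without advancing time (a new reading comes with each control period).
- r.capture(name): name is "side" or "top"; returns the picture (384x512x3 uint8, blue, green, red); there is no depth.
- r.camera_info(name): a dict with "fx", "fy", "cx", "cy" (pixels), "k1" (the pictures are not rectified: a ray, as slopes to the right and down, at radius r is drawn at 1 + k1 r^2 times it, then the intrinsics apply), "view" (4x4, takes a point from world to camera coordinates). Camera axes: x right, y up, looking along -z (the intrinsics and any distortion apply to the point x, -y, -z); pixel columns grow to the right and rows downward; lengths in m; the calibration is good to about 2 mm. A picture is of the moment at which its call begins. camera_info takes no time and is no camera call.
- r.close_job(): hands the job in; it is judged then, once.
The state is a dict: "time_s": time; "joints": joint angles; "qd": joint speeds; "joint_torque": joint torques, N m; "tcp_pos": TCP position; "eef_rot": TCP orientation; "contact_force": force on the tool from outside, world axes, zero at the start; "moment": the same for the moment, N m; "gripper_width": finger opening in m; "gripper_force": force on a finger pad.
Only numpy, scipy, OpenCV 4.12 (cv2) and the standard library are available. Lean on these libraries where they do the work, as an engineer would, in place of code of your own. Each camera call takes 0.05 s, during which the arm holds its last target. There are 200 camera calls.

TASK

Lift the level gauge out of its slotted block and hang it on the forked hook of the stand with its white graduated face pointing outward, away from the post. The hook can be clamped at any height on the post, so feel for it: slide the neck into the fork, then press the head down gently through the spring jaws until it is fully home, and let go. Leave the other things on the bench alone.

Things in the scene. Friction and masses are not known exactly. Their poses are not given: they have to be found in the camera images.
- gauge: Level gauge, about 140 g: aluminium plate 64 mm wide (y), 70 mm tall (z), 8 mm thick (x), with a neck and a blue hanger head above. Origin: middle of the plate's lower edge, z up the neck. The face towards -x is white with black graduations, a red bar and a yellow stripe; the +x face is bare metal. At the start it stands upright in the block's slot, 25 mm deep.
- gauge_head (a point): Centre of the underside of the gauge's blue head, 130 mm above the gauge's origin, same axes. The head is 24 x 24 mm square and 44 mm tall; grip its upper half. Its lowest 4.5 mm taper in y from 24 to 18.4 mm, with a shallow groove for the jaws 7.5 mm up its sides. Below it the steel neck, 60 mm long, 10 mm in x and 8 mm in y, runs down to the plate.
- gauge_block: Fixed grey block on a dark foot, 60 x 110 mm, 35 mm tall, origin under its centre; the slot runs along its y, 68 x 11 mm, its floor 10 mm above the bench. It may be turned any way, so the graduated face may start out pointing anywhere.
- hook_stand: Fixed stand; origin on the bench straight below the middle of the hook, hook opening to -x (outward). Base plate 12 mm thick, 100 mm wide, from 35 mm in front to 100 mm behind the origin. Steel fork on the post: two prongs 13 mm apart, 8 mm thick, tips 33 mm in front of the middle rising 9 mm above the prongs' top, a pin 8 mm behind. Pressing on it with over 15 N does harm.
- hook_axis (a point): Centre of the base plate's top under the hook, 12 mm over the bench, axes of the stand. The gauge's neck enters the fork from the front along the stand's y = 0 and stops over this point; then the head comes down onto the prongs. The prongs' top is clamped at an unmeasured height of 150 to 174 mm over the bench; loaded by over 3 N the hook gives about 0.5 mm per N (up to 14 mm) and springs back.
- hook_post (a point): Centre of the top of the 18 mm square post, 80 mm behind (+x) the middle of the hook, 204 mm over the bench. On the fork two red sprung jaws, bars along x with 20 mm free gap in y, tops 11 mm above the prongs, grip the head's sides: pushing the head down through them takes 3 to 7 N, more than its weight; once it is home on the prongs, pressing on only bends the hook down.
- seat_pin (a joint): Orange sensing pin between the prongs behind the neck, standing 6 mm above them, its front face 8 mm behind the middle of the hook (the neck's back, 5 mm, meets it when pushed in fully): 0 is up, and it reads how far the head has pushed it down: 0.006 m with the head home on the prongs. Very soft spring (about 1 N).
- ink_bottle: Bystander: small dye bottle with a blue cap, 42 mm wide, 77 mm tall; origin under its centre.
- beaker: Bystander: small glass beaker, 53 mm wide, 69 mm tall; origin under its centre.
- timer: Bystander: white bench timer lying flat, 62 x 64 x 19 mm; origin under its centre.
- wash_bottle: Bystander: white wash bottle with a red cap and bent spout, 104 x 62 x 190 mm; origin under its centre.
- film_box: Bystander: white and green carton, 60 x 115 x 60 mm; origin under its centre.
- tape_roll: Bystander: roll of tape lying flat, 67 mm wide, 19 mm tall; origin under its centre.
- square_tub: Bystander: small empty clear tub, 103 x 103 x 46 mm; origin under its centre.
Things that resemble listed ones, but are neither listed nor needed, are in the scene too. What is meant by the gauge is not pink, and is the smaller of those in its own colour. Several things look just like the gauge_block: the one meant starts nearest to the robot's base.

How it is judged (in metres and radians):
On the way, in this order (a step that is already met when the one before it is completed fails the run):
1. the gauge is lifted clear of its block (z of gauge in the frame of gauge_block above 0.045 m), for 0.1 s.
2. the head is pressed home on the hook (value of joint seat_pin above 0.0045 m and horizontal distance between gauge_head and hook_axis below 0.007 m), for 0.1 s.
At the end, for the whole second after the job is handed in: The gauge hangs at rest in the fork hook, head pressed home (sensing pin down more than 4.5 mm, head within 7 mm of the middle of the hook), upright within 0.1 rad, its graduated face pointing away from the post within 0.15 rad of the stand's front (all of step 2 and angle between gauge's own z axis and vertical below 0.1 rad and angle between the x axis of gauge and the x axis of hook_stand, either way round below 0.15 rad and x of hook_post in the frame of gauge above 0.04 m and linear speed of gauge below 0.02 m/s); the robot touches nothing.
It fails at once if gauge and stand pressed together with contact forces (jaws' grip of some 5 N included) of more than 25 N (contact force between gauge and hook_stand above 25 N).
It fails at once if a bystander is moved more than 20 mm (distance of any of ink_bottle, beaker, timer, wash_bottle, film_box, tape_roll, square_tub from where it was at the start of the episode above 0.02 m).
It also fails if it takes over 51 s, if anything falls off the work surface, if the arm or the gripper's body presses on something with over 40 N, if the wrist force passes 120 N, or if a joint passes its speed limit or range.

## Working session

There is one attempt and no reset: what is moved stays moved. The work goes in short steps, Python scripts to look and compute and a tool call to move; the robot and the scene stay as the last step left them, time stands still between calls to the robot, and variables do not carry over. Pictures are saved under pics/ and viewed, at most 10 in all, crops included, and the job is handed in when it is done.

Besides the shell and the picture viewer there is one more tool, called by a JSON object that holds its "fn" and its "kwargs". jog_arm: Moves the arm, as the interface text tells. Its arguments: {"type":"object","properties":{"deltas":{"type":"array"},"force":{"type":"number"}},"required":["deltas"]}

```bash
mkdir -p pics
cat > h.py <<'E'
import numpy as np, cv2
from plant import r
def ray(cam,u,v):
    c=r.camera_info(cam); V=np.array(c["view"])
    K=np.array([[c["fx"],0,c["cx"]],[0,c["fy"],c["cy"]],[0,0,1.]])
    p=cv2.undistortPoints(np.array([[[u,v]]],float),K,np.array([c["k1"],0,0,0.]))[0,0]
    # iterate exact model: distorted = und*(1+k1 r_und^2)
    R=V[:3,:3]; d=R.T@np.array([p[0],-p[1],-1]); o=-R.T@V[:3,3]
    return o,d/np.linalg.norm(d)
def onz(cam,u,v,z):
    o,d=ray(cam,u,v); return o+d*(z-o[2])/d[2]
def proj(cam,P):
    c=r.camera_info(cam); V=np.array(c["view"]); q=V[:3,:3]@np.array(P,float)+V[:3,3]
    x,y=q[0]/-q[2],-q[1]/-q[2]; s=1+c["k1"]*(x*x+y*y)
    return np.array([c["fx"]*x*s+c["cx"],c["fy"]*y*s+c["cy"]])
def tri(a,b):
    (o1,d1),(o2,d2)=ray("top",*a),ray("side",*b)
    t=np.linalg.lstsq(np.stack([d1,-d2],1),o2-o1,rcond=None)[0]
    p,q=o1+d1*t[0],o2+d2*t[1]; return (p+q)/2,np.linalg.norm(p-q)
E
python3 - <<'E'
from h import *
for n in("top","side"):
    im=r.capture(n); cv2.imwrite(f"pics/{n}0.png",im)
    cv2.imwrite(f"pics/{n}0b.png",cv2.resize(im,(800,600),interpolation=cv2.INTER_CUBIC))
    c=r.camera_info(n);V=np.array(c["view"]);print(n,c["fx"],c["cx"],c["cy"],c["k1"],-V[:3,:3].T@V[:3,3],-V[2,:3])
E
```

```text
top 347.2166562250385 250.92785741418587 194.10920968121476 -0.06636193000353537 [ 0.39664654 -0.00665893  1.18043165] [ 0.14332438  0.02694735 -0.98930883]
side 426.9030278343015 258.4974081446664 198.174871533425 0.020512883841281394 [-0.01329408  0.07503976  1.27291513] [ 0.46020713 -0.05592923 -0.88604815]
```

View pics/top0b.png

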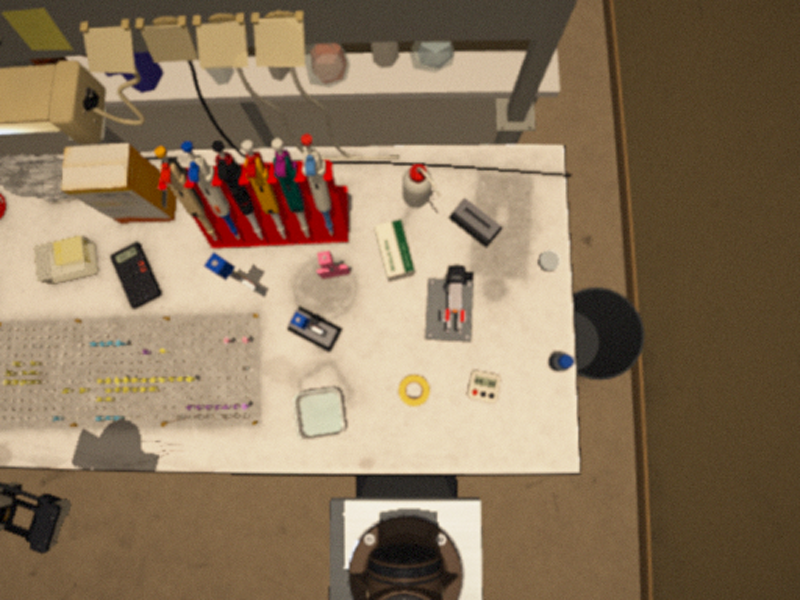

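View pics/side0b.png

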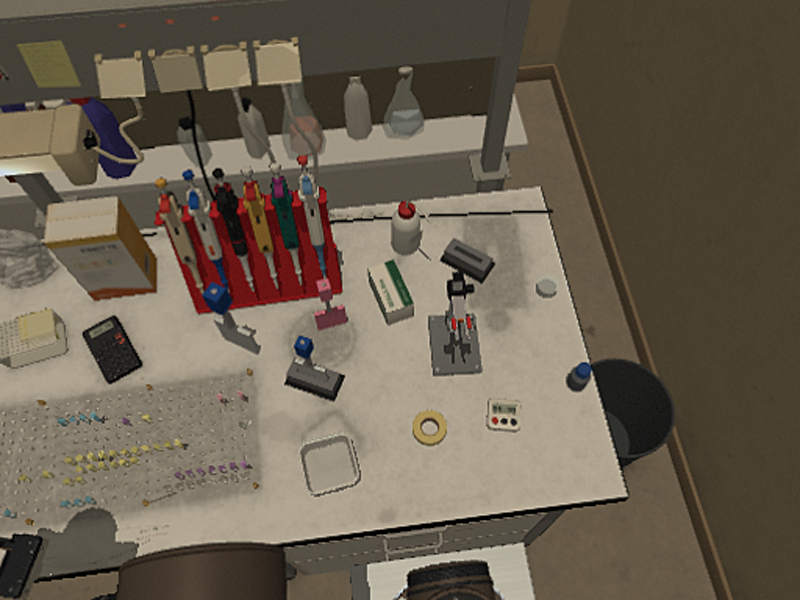

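Blue candidates (800×600 scale): the upright in the block (top 315,328; side 303,347) and a taller free-standing one (top 235,270; side 217,297), plus a pink one (330,265). The one in the block at (315,328) fits, being the smaller blue one. Of the two blocks, (315,328) is nearer to the base than (475,222). The stand is at (450,305). I'll confirm this in an enlarged crop.

Run:
```python
from h import *
t=cv2.imread("pics/top0.png"); s=cv2.imread("pics/side0.png")
f=lambda im,x,y,w,h:cv2.resize(im[y:y+h,x:x+w],(400,300),interpolation=cv2.INTER_CUBIC)
a=np.vstack([np.hstack([f(t,175,190,60,45),f(t,260,165,60,45)]),np.hstack([f(s,170,208,68,51),f(s,260,170,100,75)])])
cv2.imwrite("pics/crop1.png",a)
for n,im in(("top",t),("side",s)):
    hsv=cv2.cvtColor(im,cv2.COLOR_BGR2HSV)
    for nm,lo,hi in(("blue",(105,130,40),(125,255,255)),("red",(0,150,90),(6,255,255)),("orange",(7,150,90),(20,255,255))):
        m=cv2.inRange(hsv,lo,hi); k,l,st,ce=cv2.connectedComponentsWithStats(m)
        for i in range(1,k):
            if st[i,4]>=6 and 120<ce[i][0]<370 and 140<ce[i][1]<260: print(n,nm,st[i],ce[i].round(1))
```

```text
top blue [144 138   7  11  29] [147.3 143.1]
top blue [132 163  17  14 114] [140.4 170. ]
top blue [187 201  11   9  50] [192. 205.]
top blue [358 227   8   9  50] [361.2 231. ]
top red [285 197   3   8  19] [285.8 200.7]
top red [295 198   2   8  15] [295.5 201.7]
top orange [130 144   4   6   6] [131.7 146.5]
top orange [290 198   3   3   6] [290.8 198.8]
side blue [136 165   9  17  51] [140.9 172.8]
side blue [130 181  18  20 225] [139.  190.8]
side blue [188 215  12  15 108] [193.9 221.9]
side red [ 143  146   63   52 1142] [174.5 175.3]
side red [208 146  10  42 191] [212.3 169.1]
side red [141 152   4   5  10] [142.6 154.1]
side red [125 156  16  27 123] [133.3 170.9]
side red [117 169  19  31 123] [124.6 186.2]
side red [299 202   3   8  17] [299.6 206.1]
side red [289 204   3   7  18] [290.1 206.9]
side orange [156 117  18  44 286] [165.2 141.4]
```

View pics/crop1.png

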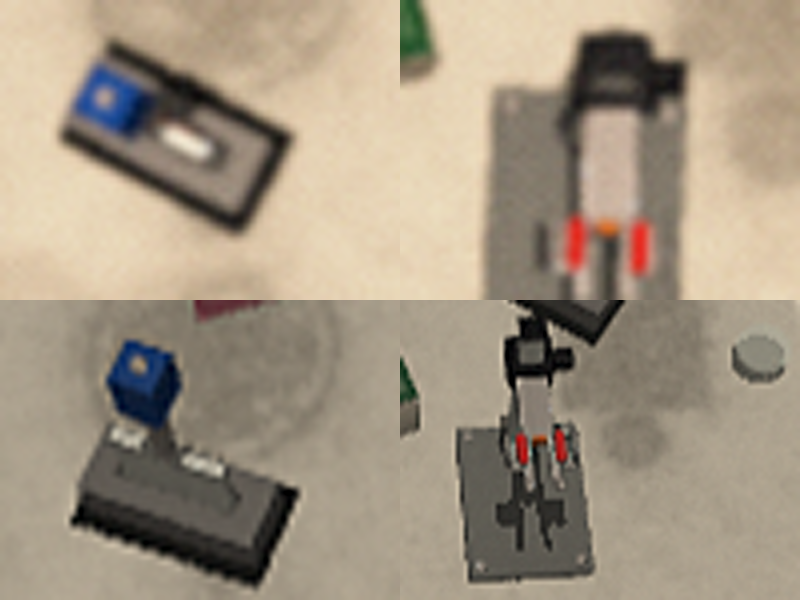

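Confirmed: the small blue head sits in the near block (head top hole at crop 103,98 in top and 138,362 in side). The stand's fork opens towards the robot, with the red jaws and orange pin visible. Next I measure these.

Run:
```python
from h import *
np.set_printoptions(precision=4,suppress=True)
print("head",*tri((190.0,204.2),(193.0,218.0)))
for n,a,b in(("jawL",(285.8,200.7),(290.1,206.9)),("jawR",(295.5,201.7),(299.6,206.1)),("pin",(290.8,198.8),(294.5,204.7))): print(n,*tri(a,b))
C=[onz("side",u,v,.012) for u,v in((278,239.7),(307.7,237.2),(274,202.2))]
C=np.array(C)[:,:2]; print("base",C,np.linalg.norm(C[1]-C[0]),np.linalg.norm(C[2]-C[0]),np.degrees(np.arctan2(*(C[1]-C[0])[::-1])),np.degrees(np.arctan2(*(C[2]-C[0])[::-1])))
# block outline: dark foot+grey top, top view contour
for n,(x,y,w,h) in(("top",(175,190,60,45)),("top",(260,165,60,60)),("side",(262,192,60,55))):
    im=r.capture(n)[y:y+h,x:x+w]; S=cv2.cvtColor(im,cv2.COLOR_BGR2HSV)
    m=((S[...,2]<130)).astype(np.uint8)
    k,l,st,_=cv2.connectedComponentsWithStats(m); i=1+st[1:,4].argmax()
    c=max(cv2.findContours((l==i).astype(np.uint8),0,1)[0],key=len)[:,0]+[x,y]
    P=np.array([onz(n,*p,.035 if w==60 and h==45 else .012)[:2] for p in c],np.float32)
    q=cv2.minAreaRect(P); print(n,st[i],q,cv2.boxPoints(q).tolist())
```

```text
head [0.5119 0.1966 0.1889] 0.00044597347775630404
jawL [ 0.524  -0.0822  0.1606] 0.0006784713188075423
jawR [ 0.5203 -0.1097  0.1659] 0.00042407246050805086
pin [ 0.5297 -0.0967  0.1597] 0.00025244766266425115
base [[ 0.4861 -0.0466]
 [ 0.4822 -0.1415]
 [ 0.6199 -0.0536]] 0.09491109937197718 0.1339573987007019 -92.36466334670078 -2.9711470298236944
top [  9   6  35  29 345] ((0.5101790428161621, 0.19074100255966187), (0.10490531474351883, 0.0592733733355999), 63.34608459472656) [[0.4601615071296692, 0.15715739130973816], [0.5131360292434692, 0.13056734204292297], [0.560196578502655, 0.22432461380958557], [0.507222056388855, 0.25091466307640076]]
top [ 18   5  25  33 319] ((0.5962773561477661, -0.1065090075135231), (0.08081289380788803, 0.10869142413139343), 83.75884246826172) [[0.5378609895706177, -0.14076785743236542], [0.6459082365036011, -0.15258407592773438], [0.6546937227249146, -0.07225015759468079], [0.5466464757919312, -0.06043393909931183]]
side [  12    0   35   49 1144] ((0.5658336281776428, -0.09814974665641785), (0.10145141929388046, 0.17250166833400726), 86.09223937988281) [[0.4763263463973999, -0.14287948608398438], [0.6484270095825195, -0.15463554859161377], [0.6553409099578857, -0.05342000722885132], [0.4832402467727661, -0.041663944721221924]]
```

Run:
```python
from h import *
t=cv2.imread("pics/top0.png"); s=cv2.imread("pics/side0.png")
f=lambda im,x,y,w,h:cv2.convertScaleAbs(cv2.resize(im[y:y+h,x:x+w],(800,300) if w>50 else (400,600),interpolation=cv2.INTER_NEAREST),alpha=1.2)
cv2.imwrite("pics/crop2.png",np.hstack([f(t,180,195,40,60),f(s,178,212,40,60)]))
```

```text
(no output)
```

View pics/crop2.png

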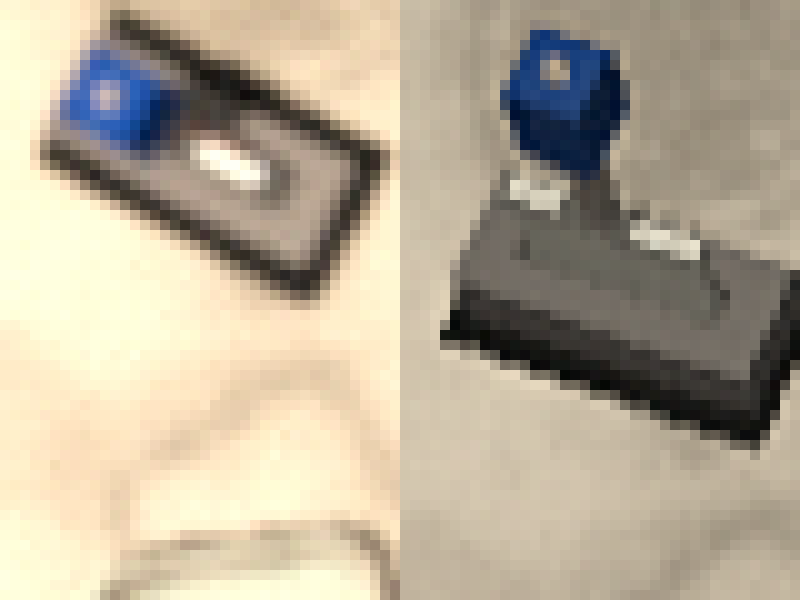

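Side view: the plate's near face is plain grey, so the graduated face points away from the robot. The gauge yaw is about 153°, and it needs a turn of about −157°.

Run:
```python
from h import *
np.set_printoptions(precision=4,suppress=True)
print({k:np.round(v,3) for k,v in r.get_state().items()},r.tip_extent)
print(onz("top",190.,204.2,.184),onz("side",193,218,.184))
for n,px in(("cap",(280,134)),("wash",(267,115))):print(onz("top",*px,.1))
```

```text
{'time_s': np.float64(0.25), 'joints': array([ 90.248,  20.57 ,   0.66 ,  -0.009, -70.135, -16.508]), 'qd': array([-0.042, -0.117,  0.193,  0.064,  0.012, -0.021]), 'joint_torque': array([ -0.   , -58.209,  29.285,   6.99 ,   0.009,  -0.   ]), 'tcp_pos': array([0.189, 0.648, 0.245]), 'eef_rot': array([179.954,  -0.005, -16.263]), 'contact_force': array([-0.212, -0.443, -0.152]), 'moment': array([-0.027,  0.007,  0.014]), 'gripper_force': np.float64(0.0), 'gripper_width': np.float64(0.088)} 0.019
[0.5125 0.1979 0.184 ] [0.5142 0.197  0.184 ]
[ 0.7485 -0.0716  0.1   ]
[ 0.8134 -0.0303  0.1   ]
```

{"fn": "jog_arm", "kwargs": {"deltas": [[[1, 2.5, -3.5, 0, -0.02], [1, 3, -4.2, 0, -0.02], [1, 3, -4.2, 0, -0.02], [1, 3, -4.2, 0, -0.02], [1, 3, -4.2, 0, -0.02], [1, 3, -4.2, 0, -0.02], [1, 3, -4.2, 0, -0.02], [1, 3, -4.2, 0, -0.02]]], "force": 25}}

```text
time_s: 1.25
tcp_pos: [0.4247, 0.3175, 0.2458]
eef_rot: [-180.0, -0.0, -25.5]
contact_force: [0.8, -0.3, -0.4]
gripper_width: 0.0875
gripper_force: 0.0
```

{"fn": "jog_arm", "kwargs": {"deltas": [[[1, 3, -4, 0, -0.02], [1, 3, -4, 0, 0], [1, 2, -2.8, 0, 0], [1, 0.9, -1.2, 0, 0], [1, 0, 0, 0, 0]]]}}

```text
time_s: 1.88
tcp_pos: [0.5132, 0.1984, 0.2454]
eef_rot: [180.0, 0.0, -26.7]
contact_force: [-0.1, -0.1, 0.2]
gripper_width: 0.0876
gripper_force: 0.0
```

Run:
```python
from h import *
print({k:np.round(v,4) for k,v in r.get_state().items() if k in("joints","tcp_pos","eef_rot")})
s=r.capture("side");t=r.capture("top")
f=lambda im,x,y:cv2.resize(im[y:y+70,x:x+70],(400,400),interpolation=cv2.INTER_CUBIC)
cv2.imwrite("pics/crop3.png",np.hstack([f(t,160,170),f(s,160,180)]))
```

```text
{'joints': array([ 4.15327e+01,  8.84000e+00, -1.51899e+01, -6.30000e-03,
       -6.59838e+01,  2.18073e+01]), 'tcp_pos': array([0.5132, 0.1984, 0.2454]), 'eef_rot': array([ 1.799894e+02,  1.040000e-02, -2.666250e+01])}
```

View pics/crop3.png

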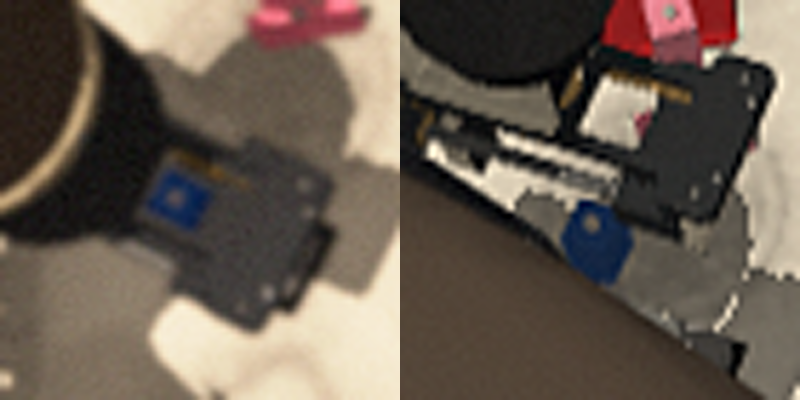

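The head sits in line below the open gripper (top crop 178,195; side crop 595,240), and joint 6 is where I predicted. Descending to z 0.176 and gripping.

{"fn": "jog_arm", "kwargs": {"deltas": [[[1, 0, 0, -3, 0], [1, 0, 0, -2.5, 0], [1, 0, 0, -1.4, 0], [-1, 0, 0, 0, 0], [-1, 0, 0, 0, 0], [-1, 0, 0, 0, 0], [-1, 0, 0, 0, 0], [-1, 0, 0, 0, 0]]], "force": 30}}

```text
time_s: 2.98
tcp_pos: [0.5131, 0.199, 0.1769]
eef_rot: [-180.0, -0.0, -26.6]
contact_force: [0.1, 0.4, 0.1]
gripper_width: 0.0432
gripper_force: 0.0
```

{"fn": "jog_arm", "kwargs": {"deltas": [[[-1, 0, 0, 0, 0], [-1, 0, 0, 0, 0], [-1, 0, 0, 0, 0], [-1, 0, 0, 0, 0], [-1, 0, 0, 0, 0], [-1, 0, 0, 0, 0]]]}}

```text
time_s: 3.72
tcp_pos: [0.513, 0.1989, 0.1765]
eef_rot: [180.0, 0.0, -26.6]
contact_force: [-0.0, -0.9, -1.1]
gripper_width: 0.0242
gripper_force: 29.9
```

{"fn": "jog_arm", "kwargs": {"deltas": [[[-1, 0, 0, 1, 0], [-1, 0, 0, 2, 0], [-1, 0, 0, 2, 0], [-1, 0, 0, 2, 0], [-1, 0, 0, 1, 0], [-1, -1, 0, 0, 0], [-1, -3, -1, 0, 0], [-1, -3, -2, 0, 0]]]}}

```text
time_s: 4.72
tcp_pos: [0.4414, 0.1685, 0.2553]
eef_rot: [179.9, 0.1, -26.6]
contact_force: [-0.4, -0.1, -0.2]
gripper_width: 0.0241
gripper_force: 29.9
```

{"fn": "jog_arm", "kwargs": {"deltas": [[[-1, 0, -1.6, 0, -0.17], [-1, 0, -1.6, 0, -0.17], [-1, 0, -1.6, 0, -0.17], [-1, 0, -1.6, 0, -0.17], [-1, 0, -1.6, 0, -0.17], [-1, 0, -1.6, 0, -0.17], [-1, 0, -1.6, 0, -0.17], [-1, 0, -1.6, 0, -0.17]]]}}

```text
time_s: 5.72
tcp_pos: [0.4419, 0.0403, 0.2556]
eef_rot: [179.9, -0.0, -104.8]
contact_force: [0.1, 0.4, -1.3]
gripper_width: 0.0244
gripper_force: 29.9
```

{"fn": "jog_arm", "kwargs": {"deltas": [[[-1, 0, -1.6, 0, -0.17], [-1, 0, -1.6, 0, -0.17], [-1, 0, -1.6, 0, -0.17], [-1, 0, -1.6, 0, -0.17], [-1, 0, -1.6, 0, -0.17], [-1, 0, -1.6, 0, -0.17], [-1, 0, -1.6, 0, -0.17], [-1, 0, -1.6, 0, -0.17]]]}}

```text
time_s: 6.72
tcp_pos: [0.4419, -0.0873, 0.2556]
eef_rot: [180.0, -0.1, 177.3]
contact_force: [0.3, -0.3, -1.8]
gripper_width: 0.0241
gripper_force: 29.9
```

{"fn": "jog_arm", "kwargs": {"deltas": [[[-1, 0, 0, 0, 0], [-1, 0, 0, 0, 0]]]}}

```text
time_s: 6.98
tcp_pos: [0.4425, -0.0868, 0.2561]
eef_rot: [180.0, -0.0, 177.7]
contact_force: [-0.6, 0.4, -0.0]
gripper_width: 0.024
gripper_force: 29.9
```

Run:
```python
from h import *
print({k:np.round(v,4) for k,v in r.get_state().items() if k in("joints","tcp_pos","eef_rot","contact_force")})
s=r.capture("side");t=r.capture("top")
cv2.imwrite("pics/s4.png",s);cv2.imwrite("pics/t4.png",t)
f=lambda im,x,y:cv2.resize(im[y:y+75,x:x+75],(400,400),interpolation=cv2.INTER_CUBIC)
print(proj("top",(.46,-.09,.1)),proj("side",(.46,-.09,.1)))
cv2.imwrite("pics/crop4.png",np.hstack([f(t,250,180),f(s,255,180)]))
```

```text
{'joints': array([ 1.406540e+01, -1.591700e+00, -2.510630e+01, -1.570000e-02,
       -6.652330e+01, -1.063233e+02]), 'tcp_pos': array([ 0.4425, -0.0868,  0.2561]), 'eef_rot': array([ 1.799968e+02, -4.040000e-02,  1.777358e+02]), 'contact_force': array([-0.5881,  0.3912, -0.0449])}
[287.34818173 223.59843863] [294.8573636  234.84803384]
```

View pics/crop4.png

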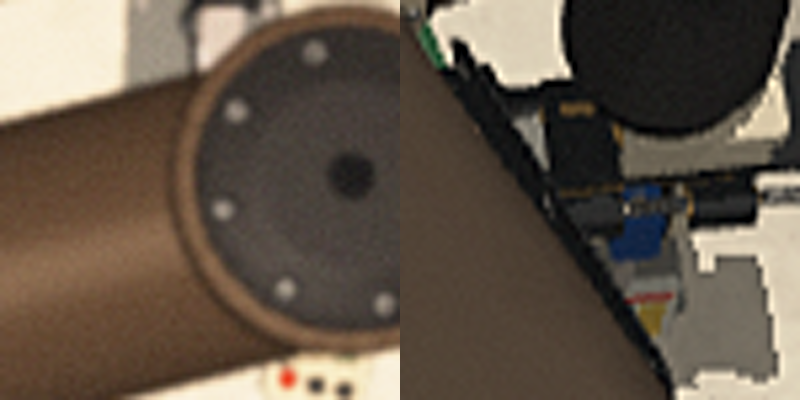

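The side crop shows the red bar (650,297) and yellow stripe (652,320) towards the robot, so the graduated face points outward. Next I lower to entry height and line up with the fork.

{"fn": "jog_arm", "kwargs": {"deltas": [[[-1, 0, -0.3, -1.5, -0.01], [-1, 0, -0.24, -1.4, 0], [-1, 0, 0, 0, 0], [-1, 0, 0, 0, 0]]]}}

```text
time_s: 7.58
tcp_pos: [0.4431, -0.0925, 0.2275]
eef_rot: [-180.0, -0.0, 177.0]
contact_force: [-0.4, -0.6, -0.9]
gripper_width: 0.0241
gripper_force: 29.9
```

{"fn": "jog_arm", "kwargs": {"deltas": [[[-1, 1, -0.05, 0, 0], [-1, 1, -0.05, 0, 0], [-1, 1, -0.05, 0, 0], [-1, 0.5, -0.03, 0, 0], [-1, 0, 0, 0, 0]]]}}

```text
time_s: 8.2
tcp_pos: [0.4783, -0.0943, 0.2273]
eef_rot: [-180.0, -0.0, 177.0]
contact_force: [-0.1, -0.3, -2.3]
gripper_width: 0.024
gripper_force: 29.9
```

{"fn": "jog_arm", "kwargs": {"deltas": [[[-1, 0.5, -0.03, 0, 0], [-1, 0.5, -0.03, 0, 0], [-1, 0.5, -0.03, 0, 0], [-1, 0, 0, 0, 0]]]}}

```text
time_s: 8.7
tcp_pos: [0.4934, -0.0951, 0.2275]
eef_rot: [-180.0, -0.0, 177.0]
contact_force: [-0.2, -0.1, -1.2]
gripper_width: 0.0239
gripper_force: 29.9
```

{"fn": "jog_arm", "kwargs": {"deltas": [[[-1, 0.5, -0.03, 0, 0], [-1, 0.5, -0.03, 0, 0], [-1, 0.5, -0.03, 0, 0], [-1, 0, 0, 0, 0]]]}}

```text
time_s: 9.2
tcp_pos: [0.5084, -0.096, 0.2274]
eef_rot: [-180.0, -0.0, 177.0]
contact_force: [-0.6, 0.2, -1.7]
gripper_width: 0.0239
gripper_force: 29.9
```

{"fn": "jog_arm", "kwargs": {"deltas": [[[-1, 0.4, -0.02, 0, 0], [-1, 0.3, -0.02, 0, 0], [-1, 0.2, 0, 0, 0], [-1, 0, 0, 0, 0]]]}}

```text
time_s: 9.7
tcp_pos: [0.5171, -0.0964, 0.2275]
eef_rot: [-180.0, -0.0, 177.0]
contact_force: [0.1, 0.3, -1.3]
gripper_width: 0.0238
gripper_force: 29.9
```

{"fn": "jog_arm", "kwargs": {"deltas": [[[-1, 0.2, 0, 0, 0], [-1, 0, 0, 0, 0]]]}}

```text
time_s: 9.95
tcp_pos: [0.5191, -0.0964, 0.2276]
eef_rot: [180.0, 0.0, 177.0]
contact_force: [-0.8, -0.5, -1.4]
gripper_width: 0.0238
gripper_force: 29.9
```

{"fn": "jog_arm", "kwargs": {"deltas": [[[-1, 0.2, 0, 0, 0], [-1, 0, 0, 0, 0]]]}}

```text
time_s: 10.2
tcp_pos: [0.5212, -0.0964, 0.2275]
eef_rot: [-180.0, 0.0, 177.0]
contact_force: [-0.1, -0.7, -1.4]
gripper_width: 0.0233
gripper_force: 29.9
```

{"fn": "jog_arm", "kwargs": {"deltas": [[[-1, 0.15, 0, 0, 0], [-1, 0, 0, 0, 0]]]}}

```text
time_s: 10.45
tcp_pos: [0.5226, -0.0964, 0.2275]
eef_rot: [-180.0, 0.0, 177.0]
contact_force: [0.4, 0.8, -1.0]
gripper_width: 0.0237
gripper_force: 29.9
```

{"fn": "jog_arm", "kwargs": {"deltas": [[[-1, 0.15, 0, 0, 0], [-1, 0, 0, 0, 0]]]}}

```text
time_s: 10.7
tcp_pos: [0.5241, -0.0964, 0.2275]
eef_rot: [-180.0, -0.0, 177.0]
contact_force: [-0.6, 0.9, -1.1]
gripper_width: 0.0238
gripper_force: 29.9
```

{"fn": "jog_arm", "kwargs": {"deltas": [[[-1, 0.15, 0, 0, 0], [-1, 0, 0, 0, 0]]]}}

```text
time_s: 10.95
tcp_pos: [0.5253, -0.0964, 0.2274]
eef_rot: [-180.0, -0.0, 177.0]
contact_force: [-1.1, 0.6, -1.0]
gripper_width: 0.024
gripper_force: 29.9
```

{"fn": "jog_arm", "kwargs": {"deltas": [[[-1, 0.1, 0, 0, 0], [-1, 0, 0, 0, 0]]]}}

```text
time_s: 11.2
tcp_pos: [0.5257, -0.0965, 0.2271]
eef_rot: [-180.0, -0.1, 177.0]
contact_force: [-4.2, 0.5, -1.2]
gripper_width: 0.0239
gripper_force: 29.9
```

Run:
```python
from h import *
print({k:np.round(v,4) for k,v in r.get_state().items() if k in("tcp_pos","moment","contact_force")})
s=r.capture("side");t=r.capture("top")
f=lambda im,x,y:cv2.resize(im[y:y+60,x:x+60],(400,400),interpolation=cv2.INTER_CUBIC)
cv2.imwrite("pics/crop5.png",np.hstack([f(t,260,180),f(s,270,180)]))
```

```text
{'tcp_pos': array([ 0.5257, -0.0965,  0.2271]), 'contact_force': array([-4.1931,  0.4618, -1.1575]), 'moment': array([0.2658, 1.5757, 0.0161])}
```

View pics/crop5.png

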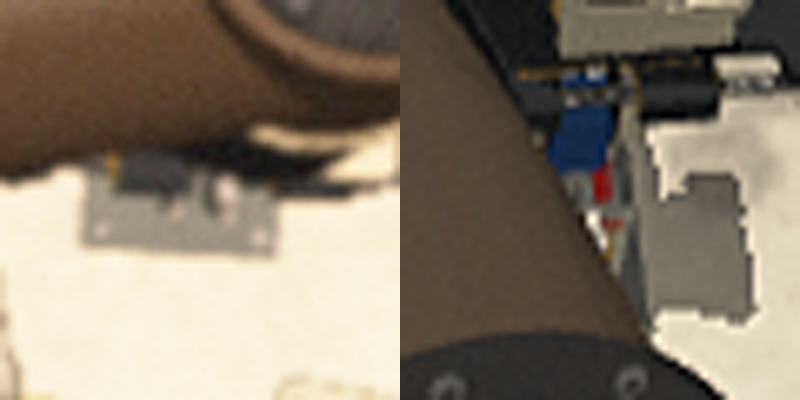

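Contact with the pin at x ≈ 0.525 (−4 N); the head's side is near the red jaw (crop 603,183). Backing off 3 mm, then probing the fork sideways for its centre.

{"fn": "jog_arm", "kwargs": {"deltas": [[[-1, -0.35, 0, 0, 0], [-1, 0, 0.15, 0, 0], [-1, 0, 0, 0, 0], [-1, 0, 0, 0, 0]]]}}

```text
time_s: 11.8
tcp_pos: [0.5233, -0.0948, 0.2277]
eef_rot: [180.0, 0.0, 177.0]
contact_force: [-0.4, 0.2, -1.3]
gripper_width: 0.0238
gripper_force: 29.9
```

{"fn": "jog_arm", "kwargs": {"deltas": [[[-1, 0, 0.1, 0, 0], [-1, 0, 0, 0, 0]]]}}

```text
time_s: 12.05
tcp_pos: [0.5232, -0.0941, 0.2276]
eef_rot: [-180.0, 0.0, 177.0]
contact_force: [1.0, -0.4, -1.5]
gripper_width: 0.0239
gripper_force: 29.9
```

{"fn": "jog_arm", "kwargs": {"deltas": [[[-1, 0, 0.05, 0, 0], [-1, 0, 0, 0, 0]]]}}

```text
time_s: 12.3
tcp_pos: [0.5231, -0.0939, 0.2277]
eef_rot: [-180.0, 0.0, 177.0]
contact_force: [1.1, -3.6, -1.5]
gripper_width: 0.0241
gripper_force: 29.9
```

{"fn": "jog_arm", "kwargs": {"deltas": [[[-1, 0, -0.3, 0, 0], [-1, 0, -0.15, 0, 0], [-1, 0, 0, 0, 0]]]}}

```text
time_s: 12.68
tcp_pos: [0.523, -0.0979, 0.2275]
eef_rot: [180.0, -0.0, 177.0]
contact_force: [0.4, 0.4, -0.6]
gripper_width: 0.0239
gripper_force: 29.9
```

{"fn": "jog_arm", "kwargs": {"deltas": [[[-1, 0, -0.05, 0, 0], [-1, 0, 0, 0, 0]]]}}

```text
time_s: 12.92
tcp_pos: [0.523, -0.0984, 0.2276]
eef_rot: [180.0, -0.0, 177.0]
contact_force: [-0.5, -0.2, -0.4]
gripper_width: 0.0235
gripper_force: 29.9
```

{"fn": "jog_arm", "kwargs": {"deltas": [[[-1, 0, -0.05, 0, 0], [-1, 0, 0, 0, 0]]]}}

```text
time_s: 13.18
tcp_pos: [0.523, -0.0989, 0.2276]
eef_rot: [-180.0, -0.0, 177.0]
contact_force: [0.1, 0.8, -2.0]
gripper_width: 0.0237
gripper_force: 29.9
```

{"fn": "jog_arm", "kwargs": {"deltas": [[[-1, 0, -0.05, 0, 0], [-1, 0, 0, 0, 0]]]}}

```text
time_s: 13.42
tcp_pos: [0.5231, -0.0992, 0.2276]
eef_rot: [180.0, 0.0, 177.0]
contact_force: [-1.0, 2.0, -0.6]
gripper_width: 0.0238
gripper_force: 29.9
```

{"fn": "jog_arm", "kwargs": {"deltas": [[[-1, 0, -0.05, 0, 0], [-1, 0, 0, 0, 0]]]}}

```text
time_s: 13.68
tcp_pos: [0.5231, -0.0995, 0.2275]
eef_rot: [180.0, 0.0, 177.0]
contact_force: [-0.7, 3.8, -0.1]
gripper_width: 0.0243
gripper_force: 29.9
```

Contacts at y −0.0940 and −0.0990 (5 mm, as 13−8 must give), so the centre is −0.0966. Now descending.

{"fn": "jog_arm", "kwargs": {"deltas": [[[-1, -0.1, 0.31, 0, 0], [-1, 0, 0, -0.3, 0], [-1, 0, 0, -0.3, 0], [-1, 0, 0, -0.2, 0], [-1, 0, 0, 0, 0]]]}}

```text
time_s: 14.3
tcp_pos: [0.5219, -0.0969, 0.2193]
eef_rot: [-180.0, -0.0, 177.0]
contact_force: [0.4, -0.2, -0.8]
gripper_width: 0.024
gripper_force: 29.9
```

{"fn": "jog_arm", "kwargs": {"deltas": [[[-1, 0, 0, -0.2, 0], [-1, 0, 0, -0.1, 0], [-1, 0, 0, 0, 0]]]}}

```text
time_s: 14.68
tcp_pos: [0.522, -0.0968, 0.2165]
eef_rot: [-180.0, -0.0, 177.0]
contact_force: [-0.4, -0.2, -0.7]
gripper_width: 0.0237
gripper_force: 29.9
```

{"fn": "jog_arm", "kwargs": {"deltas": [[[-1, 0, 0, -0.2, 0], [-1, 0, 0, -0.1, 0], [-1, 0, 0, 0, 0]]]}}

```text
time_s: 15.05
tcp_pos: [0.522, -0.0969, 0.2135]
eef_rot: [-180.0, -0.0, 177.0]
contact_force: [-0.8, 0.3, -1.6]
gripper_width: 0.0241
gripper_force: 29.9
```

{"fn": "jog_arm", "kwargs": {"deltas": [[[-1, 0, 0, -0.2, 0], [-1, 0, 0, -0.1, 0], [-1, 0, 0, 0, 0]]]}}

```text
time_s: 15.42
tcp_pos: [0.5219, -0.0968, 0.2104]
eef_rot: [-180.0, -0.0, 177.0]
contact_force: [0.4, -0.1, -1.8]
gripper_width: 0.0238
gripper_force: 29.9
```

{"fn": "jog_arm", "kwargs": {"deltas": [[[-1, 0, 0, -0.2, 0], [-1, 0, 0, -0.1, 0], [-1, 0, 0, 0, 0]]]}}

```text
time_s: 15.8
tcp_pos: [0.5219, -0.0969, 0.2074]
eef_rot: [-180.0, -0.0, 177.0]
contact_force: [0.5, -0.2, -1.2]
gripper_width: 0.024
gripper_force: 29.9
```

{"fn": "jog_arm", "kwargs": {"deltas": [[[-1, 0, 0, -0.1, 0], [-1, 0, 0, -0.1, 0], [-1, 0, 0, 0, 0]]]}}

```text
time_s: 16.18
tcp_pos: [0.522, -0.0968, 0.2055]
eef_rot: [-180.0, -0.0, 177.0]
contact_force: [0.5, -0.1, -1.8]
gripper_width: 0.0239
gripper_force: 29.9
```

{"fn": "jog_arm", "kwargs": {"deltas": [[[-1, 0, 0, -0.1, 0], [-1, 0, 0, -0.1, 0], [-1, 0, 0, 0, 0]]]}}

```text
time_s: 16.55
tcp_pos: [0.522, -0.0968, 0.2035]
eef_rot: [-180.0, -0.0, 177.0]
contact_force: [0.4, 0.3, -2.0]
gripper_width: 0.0238
gripper_force: 29.9
```

{"fn": "jog_arm", "kwargs": {"deltas": [[[-1, 0, 0, -0.1, 0], [-1, 0, 0, -0.1, 0], [-1, 0, 0, 0, 0]]]}}

```text
time_s: 16.92
tcp_pos: [0.5222, -0.0967, 0.2018]
eef_rot: [180.0, 0.0, 177.0]
contact_force: [-0.6, 1.4, 1.2]
gripper_width: 0.0237
gripper_force: 29.9
```

{"fn": "jog_arm", "kwargs": {"deltas": [[[-1, 0, 0, -0.1, 0], [-1, 0, 0, -0.1, 0], [-1, 0, 0, 0, 0]]]}}

```text
time_s: 17.3
tcp_pos: [0.5223, -0.0969, 0.1998]
eef_rot: [-180.0, 0.0, 177.0]
contact_force: [-0.3, 1.5, 4.2]
gripper_width: 0.0235
gripper_force: 29.9
```

{"fn": "jog_arm", "kwargs": {"deltas": [[[-1, 0, 0, -0.1, 0], [-1, 0, 0, -0.1, 0], [-1, 0, 0, 0, 0]]]}}

```text
time_s: 17.68
tcp_pos: [0.5223, -0.097, 0.1979]
eef_rot: [-180.0, 0.0, 177.0]
contact_force: [0.3, 0.5, 4.3]
gripper_width: 0.024
gripper_force: 29.9
```

{"fn": "jog_arm", "kwargs": {"deltas": [[[-1, 0, 0, -0.1, 0], [-1, 0, 0, -0.1, 0], [-1, 0, 0, 0, 0]]]}}

```text
time_s: 18.05
tcp_pos: [0.5219, -0.0968, 0.1951]
eef_rot: [180.0, -0.0, 177.0]
contact_force: [1.4, -0.3, -0.1]
gripper_width: 0.0238
gripper_force: 29.9
```

{"fn": "jog_arm", "kwargs": {"deltas": [[[-1, 0, 0, -0.1, 0], [-1, 0, 0, -0.1, 0], [-1, 0, 0, 0, 0]]]}}

```text
time_s: 18.42
tcp_pos: [0.522, -0.0968, 0.1937]
eef_rot: [-180.0, 0.0, 177.0]
contact_force: [-0.1, 1.0, 4.6]
gripper_width: 0.0237
gripper_force: 29.9
```

{"fn": "jog_arm", "kwargs": {"deltas": [[[-1, 0, 0, -0.1, 0], [-1, 0, 0, -0.1, 0], [-1, 0, 0, 0, 0]]]}}

```text
time_s: 18.8
tcp_pos: [0.5221, -0.0969, 0.192]
eef_rot: [-180.0, 0.0, 177.0]
contact_force: [-1.7, 1.3, 6.9]
gripper_width: 0.0238
gripper_force: 29.9
```

The force dropped (head through the jaws), then rose like the bending hook. One more small press to be sure.

{"fn": "jog_arm", "kwargs": {"deltas": [[[-1, 0, 0, -0.1, 0], [-1, 0, 0, 0, 0]]]}}

```text
time_s: 19.05
tcp_pos: [0.522, -0.0968, 0.1912]
eef_rot: [-180.0, 0.0, 177.0]
contact_force: [-2.5, 1.8, 8.0]
gripper_width: 0.0242
gripper_force: 29.9
```

{"fn": "jog_arm", "kwargs": {"deltas": [[[-1, 0, 0, 0.1, 0], [-1, 0, 0, 0.1, 0], [-1, 0, 0, 0, 0]]]}}

```text
time_s: 19.42
tcp_pos: [0.522, -0.0968, 0.1929]
eef_rot: [-180.0, 0.0, 177.0]
contact_force: [-0.7, 1.7, 5.0]
gripper_width: 0.0235
gripper_force: 29.9
```

{"fn": "jog_arm", "kwargs": {"deltas": [[[0.1, 0, 0, 0, 0], [0.1, 0, 0, 0, 0], [0.1, 0, 0, 0, 0], [0.1, 0, 0, 0, 0], [0.1, 0, 0, 0, 0], [0.1, 0, 0, 0, 0]]]}}

```text
time_s: 20.18
tcp_pos: [0.522, -0.0968, 0.1925]
eef_rot: [-180.0, -0.0, 177.0]
contact_force: [-1.2, 0.5, -0.7]
gripper_width: 0.0483
gripper_force: 0.0
```

Released. Rising and moving clear to look at it.

{"fn": "jog_arm", "kwargs": {"deltas": [[[0.1, 0, 0, 1, 0], [0.1, 0, 0, 2, 0], [0.1, 0, 0, 3, 0], [0.1, 0, 0, 3, 0], [0.1, 0, 2, 2, 0], [0.1, 0, 4, 0, 0], [0.1, 0, 4, 0, 0], [0.1, 0, 4, 0, 0]]]}}

```text
time_s: 21.18
tcp_pos: [0.5219, 0.0443, 0.3036]
eef_rot: [180.0, 0.1, 177.0]
contact_force: [1.0, -0.8, -0.1]
gripper_width: 0.048
gripper_force: 0.0
```

{"fn": "jog_arm", "kwargs": {"deltas": [[[0.1, 0, 4, 0, 0], [0.1, 0, 4, 0, 0], [0.1, 0, 4, 0, 0], [0.1, 0, 4, 0, 0], [0.1, 0, 4, 0, 0], [0.1, 0, 4, 0, 0]]]}}

```text
time_s: 21.92
tcp_pos: [0.5219, 0.2845, 0.3035]
eef_rot: [180.0, 0.0, 177.0]
contact_force: [0.7, -0.4, -0.1]
gripper_width: 0.0483
gripper_force: 0.0
```

Run:
```python
from h import *
s=r.capture("side");t=r.capture("top")
for n,im in(("top",t),("side",s)):
    m=cv2.inRange(cv2.cvtColor(im,cv2.COLOR_BGR2HSV),(105,130,40),(125,255,255)); k,l,st,ce=cv2.connectedComponentsWithStats(m)
    for i in range(1,k):
        if st[i,4]>=20 and 270<ce[i][0]<320: print(n,st[i],ce[i])
f=lambda im,x,y:cv2.resize(im[y:y+60,x:x+60],(400,400),interpolation=cv2.INTER_CUBIC)
cv2.imwrite("pics/crop6.png",np.hstack([f(t,260,170),f(s,265,180)]))
```

```text
top [288 197   8   9  51] [291.43137255 200.78431373]
side [291 198  10  14 101] [295.61386139 204.46534653]
```

View pics/crop6.png

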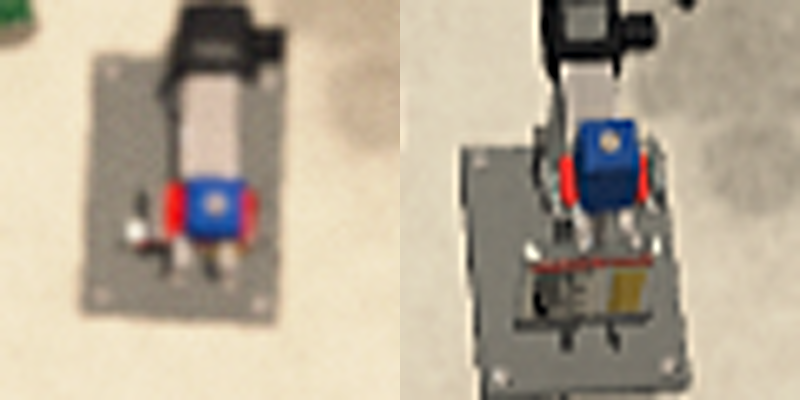

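Both views show the head seated between the red jaws (top crop 215,205; side crop 608,140). It is upright, with the red bar (590,263) and yellow stripe (628,290) facing outward, and nothing else disturbed.

Run:
```python
from h import *
print(tri((291.85,200.35),(295.8,200.6)))
print(r.close_job())
```

```text
(array([ 0.51925424, -0.0954011 ,  0.2062554 ]), np.float64(0.0004096185923938375))
the job is handed in; nothing more can be done
None
```

The gauge is on the hook with its graduated face outward, and the job is handed in at about 22 s. The press force fits a head fully home, but I couldn't read the sensing pin, and no verdict came back.

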